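# Find the soft foot of the test jig and shim it

### The job

One of the four sprung feet of the board-test jig is not supported and gives when it is pressed. Press down on the feet's round caps with a fingertip, one after another, until you find the one that gives; then push that foot's shim in under it with the fingers until the turned-up tab lies flat against the foot, and press the cap once more to prove the foot firm. Do not grip or lift anything, and leave the other three shims and the things lying about where they are.

Things in the scene. Friction and masses are not known exactly. Their poses are not given: they have to be found in the camera images.
- jig: the board-test jig: a 124 x 116 mm aluminium plate (x, y) fixed to the bench, with a circuit board in a black nest on it (tops under 35 mm high) and two steel leaf feet sticking out of its left and two out of its right side. Origin on the bench under the plate's middle; x away from the robot, y to the left (turned up to 0.13 rad). The feet's caps lie at x = +-38, y = +-96 mm.
- cap_near_left (a point): the near left foot's round steel cap, 25 mm across, where that foot is pressed. This point is the middle of its flat top, 21.7 mm above the bench. It is fast on the foot's leaf, whose outer end is 14 mm farther out (along the jig's y) than the cap's middle.
- foot_near_left: the near left foot: a spring-steel leaf 26 mm wide, 3 mm thick, hinging at its root (the origin, 38 mm inward of the cap). It springs back with about 1 N per mm. Three feet stand on rest discs and give under 1 mm when pressed with 10 N; one (it differs from run to run) has a 4.4 mm gap below it, goes down easily until it meets a stop, and comes up when let go.
- shim_near_left: loose steel shim, 50 g, in the near left foot's channel: a flat strip 30 mm wide, 3.6 mm thick, with a turned-up tab at its outer end. Its y axis points inward. Origin on the underside, 14 mm inward of the tab's inner face; at first 31 to 37 mm outside the cap's middle. Home, the tab lies against the leaf's end and the origin under the cap. It fits in only under the foot with the gap.
- tab_near_left (a point): middle of the outer face of the near left shim's tab (5 mm thick, 30 mm wide, top 25 mm above the bench), where it is pushed; this point is 16 mm above the bench. The shim slides freely along the jig's y in a grey channel fixed to the bench, 40 mm wide, floor 8 mm high, reaching 64 mm out from the cap; its walls are 16 mm high beside the foot and 10.5 mm beyond the leaf's end.
- cap_near_right (a point): the near right foot's round steel cap, 25 mm across, where that foot is pressed. This point is the middle of its flat top, 21.7 mm above the bench. It is fast on the foot's leaf, whose outer end is 14 mm farther out (along the jig's y) than the cap's middle.
- foot_near_right: the near right foot: a spring-steel leaf 26 mm wide, 3 mm thick, hinging at its root (the origin, 38 mm inward of the cap). It springs back with about 1 N per mm. Three feet stand on rest discs and give under 1 mm when pressed with 10 N; one (it differs from run to run) has a 4.4 mm gap below it, goes down easily until it meets a stop, and comes up when let go.
- shim_near_right: loose steel shim, 50 g, in the near right foot's channel: a flat strip 30 mm wide, 3.6 mm thick, with a turned-up tab at its outer end. Its y axis points inward. Origin on the underside, 14 mm inward of the tab's inner face; at first 31 to 37 mm outside the cap's middle. Home, the tab lies against the leaf's end and the origin under the cap. It fits in only under the foot with the gap.
- tab_near_right (a point): middle of the outer face of the near right shim's tab (5 mm thick, 30 mm wide, top 25 mm above the bench), where it is pushed; this point is 16 mm above the bench. The shim slides freely along the jig's y in a grey channel fixed to the bench, 40 mm wide, floor 8 mm high, reaching 64 mm out from the cap; its walls are 16 mm high beside the foot and 10.5 mm beyond the leaf's end.
- cap_far_left (a point): the far left foot's round steel cap, 25 mm across, where that foot is pressed. This point is the middle of its flat top, 21.7 mm above the bench. It is fast on the foot's leaf, whose outer end is 14 mm farther out (along the jig's y) than the cap's middle.
- foot_far_left: the far left foot: a spring-steel leaf 26 mm wide, 3 mm thick, hinging at its root (the origin, 38 mm inward of the cap). It springs back with about 1 N per mm. Three feet stand on rest discs and give under 1 mm when pressed with 10 N; one (it differs from run to run) has a 4.4 mm gap below it, goes down easily until it meets a stop, and comes up when let go.
- shim_far_left: loose steel shim, 50 g, in the far left foot's channel: a flat strip 30 mm wide, 3.6 mm thick, with a turned-up tab at its outer end. Its y axis points inward. Origin on the underside, 14 mm inward of the tab's inner face; at first 31 to 37 mm outside the cap's middle. Home, the tab lies against the leaf's end and the origin under the cap. It fits in only under the foot with the gap.
- tab_far_left (a point): middle of the outer face of the far left shim's tab (5 mm thick, 30 mm wide, top 25 mm above the bench), where it is pushed; this point is 16 mm above the bench. The shim slides freely along the jig's y in a grey channel fixed to the bench, 40 mm wide, floor 8 mm high, reaching 64 mm out from the cap; its walls are 16 mm high beside the foot and 10.5 mm beyond the leaf's end.
- cap_far_right (a point): the far right foot's round steel cap, 25 mm across, where that foot is pressed. This point is the middle of its flat top, 21.7 mm above the bench. It is fast on the foot's leaf, whose outer end is 14 mm farther out (along the jig's y) than the cap's middle.
- foot_far_right: the far right foot: a spring-steel leaf 26 mm wide, 3 mm thick, hinging at its root (the origin, 38 mm inward of the cap). It springs back with about 1 N per mm. Three feet stand on rest discs and give under 1 mm when pressed with 10 N; one (it differs from run to run) has a 4.4 mm gap below it, goes down easily until it meets a stop, and comes up when let go.
- shim_far_right: loose steel shim, 50 g, in the far right foot's channel: a flat strip 30 mm wide, 3.6 mm thick, with a turned-up tab at its outer end. Its y axis points inward. Origin on the underside, 14 mm inward of the tab's inner face; at first 31 to 37 mm outside the cap's middle. Home, the tab lies against the leaf's end and the origin under the cap. It fits in only under the foot with the gap.
- tab_far_right (a point): middle of the outer face of the far right shim's tab (5 mm thick, 30 mm wide, top 25 mm above the bench), where it is pushed; this point is 16 mm above the bench. The shim slides freely along the jig's y in a grey channel fixed to the bench, 40 mm wide, floor 8 mm high, reaching 64 mm out from the cap; its walls are 16 mm high beside the foot and 10.5 mm beyond the leaf's end.
- flux: orange flux bottle, 30 x 30 x 58 mm, standing loose; origin at its underside
- driver: small yellow-handled screwdriver, 131 mm, lying loose; origin below its middle
- cutter: blue-handled side cutter, 50 x 110 x 12 mm, lying loose; origin below its middle
- knobspare: loose black knob with a light top, 24 mm across, 16 mm high; origin at its underside
Mind the look-alikes: they are no part of the job. Leave any orange or yellow look-alike of the shim_near_left alone. What is shaped like the shim_near_right but red or turquoise is not meant.

How it is judged:
By the outcome, as a careful person would: the job done as asked, in the order asked, and still so for the second after the job is handed in, with the robot touching nothing.
It also fails if it takes over 64 s, if anything falls off the work surface, if the arm or the gripper's body presses on something with over 40 N, if the wrist force passes 120 N, or if a joint passes its speed limit or range.

### The arm

A 6-joint arm with a two-finger parallel gripper is mounted at the origin on a cart in front of the work surface, level with it; the furniture and walls round the work are solid. World frame = base frame: x ahead of the robot, y to its left, z up, the work surface at z = 0. Lengths are in mm, angles in rad, forces in N, time in s.
With the tool pointing down it reaches from about 275 to 1000 mm from the base axis. Payload 8.4 kg.
Tool frame: the origin (TCP) lies at the very end of the fingers, on their centre line; the grasp point (between the pads) lies 19 mm behind it; y points along the fingers, x is the direction in which the jaws open and shut, and the axes are right-handed (so a half turn about y gives the same grasp; the last joint's range is limited). The gripper opens to 85 mm and grips with 20 to 120 N. Pads are 22 mm wide; open, the fingers measure 114 mm over their backs; the gripper's body (76 mm by 85 mm) begins 54 mm behind the grasp point. The pads swing forward as they close: fully open they stand 13 mm farther back than shut.
Start: joints at [-1.284, 0.353, 1.633, -0, 1.155, -0.002], TCP at [178, -599.119, 231.281] pointing down, gripper open.
Joint ranges: [-2.63, 2.63], [-0.92, 2.1], [0.06, 2.66], [-1.3, 4.44], [0, 2.69], [-3.02, 3.02]. Speed limits (rad/s): [2.22, 2.22, 2.79, 3.14, 3.14, 3.14].

### API

Orientations are given as [roll, pitch, yaw] about the fixed x, y, z axes, in that order (R = Rz(yaw) Ry(pitch) Rx(roll)).
In Python, from rig import r gives the robot as it stands.
- The arm moves only by the tool servo_tool, never from a script. Its argument "motion" is a list of rows, each a list of 7 numbers: the opening, from -1 (shut) to 1 (fully open), then the shift along the tool's x, y, z in m, then the turn, a rotation vector about the tool's x, y, z in units of 10 degrees (1.0 is 10 degrees). A call has 1 to 12 rows; each row is the pose to reach, as a shift and turn from the pose commanded when the call began, along the tool's axes at that moment; what a row does not reach only later rows make up. A row lasts 1/8 s, in which the tool goes at most 62.5 mm and 10.7 degrees, less where a joint would pass 70% of its speed; a pose out of reach is approached as far as the arm can. A call with a gripper value outside its range is refused whole. The fingers move at their own pace and stop on an object; "grip_force" is the grip in N (left out, the last holds). Time passes only in rows, so rows that repeat a pose let the fingers close. It gives the time, the measured TCP pose, the force and the opening at its end, in the units of the state.
- r.sense(): the state, without advancing time (a new reading comes with each control period).
- r.grab_frame(name): name is "scene" or "top" or "wrist"; returns the picture (420x560x3 uint8, red, green, blue); there is no depth.
- r.calibration(name): a dict with "fx", "fy", "cx", "cy" (pixels), "R" (3x3) and "t" (3): a world point X has camera coordinates R X + t; the wrist camera has in their place "mount" (4x4, takes a point from camera to tool coordinates, whose origin is the TCP and whose axes are the tool frame's). Camera axes: x right, y down, z forward; pixel columns grow to the right and rows downward; lengths in mm; the calibration is good to about 2 mm. A picture is of the moment at which its call begins: read the wrist's pose just before it. calibration takes no time and is no camera call.
- r.sign_off(): hands the job in, once; it reports no verdict.
The state is a dict: "clock": time; "qpos": joint angles; "qvel": joint speeds; "joint_efforts": joint torques, N m; "eef_pos": TCP position; "tcp_rot": TCP orientation; "contact_force": force on the tool from outside, world axes, zero at the start; "wrist_torque": the same for the moment, N m; "opening": opening from 0.0 (shut) to 1.0 (fully open).
Only numpy, scipy, OpenCV 4.12 (cv2) and the standard library are available. Lean on these libraries where they do the work, as an engineer would, in place of code of your own. Each camera call takes 0.05 s, during which the arm holds its last target. There are 200 camera calls.

## Working session

There is one attempt and no reset: what is moved stays moved. The work goes in short steps, Python scripts to look and compute and a tool call to move; the robot and the scene stay as the last step left them, time stands still between calls to the robot, and variables do not carry over. Pictures are saved under pics/ and viewed, on a budget of 10 in all, crops included, one or two more only if the job needs it, and the job is handed in when it is done.

Besides the shell and the picture viewer there is one more tool, called after "Request:" as name(argument=value, ...), one argument or row to a line, values as JSON. servo_tool: Moves the arm, as the interface text tells. Its arguments: {"type":"object","properties":{"motion":{"type":"array","items":{"type":"array","items":{"type":"number"}}},"grip_force":{"type":"number"}},"required":["motion"]}

```bash
ls; mkdir -p pics
python3 - <<'E'
from rig import r
import cv2
s=r.sense();print(s)
for n in("top","scene"):
    cv2.imwrite(f"pics/{n}1.png",cv2.resize(r.grab_frame(n)[:,:,::-1],(800,600),interpolation=cv2.INTER_CUBIC))
    print(n,r.calibration(n))
print(r.calibration("wrist"))
E
```

```text
pics
{'clock': 0.0, 'qpos': array([-1.28439545e+00,  3.53669068e-01,  1.63417436e+00,  2.36203751e-05,
        1.15518957e+00, -2.38856849e-03]), 'qvel': array([-0.00206361, -0.00108354,  0.00081824,  0.00054639, -0.000468  ,
       -0.00039311]), 'joint_efforts': array([ 7.90316280e-04, -6.05234957e+01, -3.42065299e+01,  7.03938582e-06,
        9.42388811e-03,  3.99236868e-06]), 'eef_pos': array([ 177.86829341, -598.63655315,  230.53140452]), 'tcp_rot': array([-1.57077129e+00,  1.44029319e-03, -1.28201641e+00]), 'contact_force': array([ 0.10037062,  0.59323004, -0.32450399]), 'wrist_torque': array([-0.04161553, -0.03086732, -0.00416374]), 'opening': 1.003980800284057}
top {'fx': 534.6160345946271, 'fy': 534.6160345946271, 'cx': 284.57893344898906, 'cy': 205.71150382816882, 'R': array([[ 0.01479682, -0.99980858,  0.01280061],
       [-0.99833854, -0.01548565, -0.05550102],
       [ 0.05568862, -0.0119581 , -0.99837657]]), 't': array([  39.51921717,  466.68135953, 1407.41931973])}
scene {'fx': 471.93402075599346, 'fy': 471.93402075599346, 'cx': 270.50885511006067, 'cy': 210.20358765764877, 'R': array([[ 0.79012255, -0.61290975,  0.0069273 ],
       [-0.25830925, -0.34320163, -0.90304428],
       [ 0.55586211,  0.71172627, -0.4294916 ]]), 't': array([-340.45343001,  177.72943737,  759.5954887 ])}
{'fx': 302.0938603324453, 'fy': 302.0938603324453, 'cx': 274.56187838526165, 'cy': 211.0912176824183, 'mount': array([[ 9.99998888e-01, -1.41364380e-03, -4.75928068e-04,
         3.84173182e-02],
       [ 1.58901347e-05, -3.08956045e-01,  9.51076318e-01,
        -1.42501353e+02],
       [-1.49152400e-03, -9.51075267e-01, -3.08955678e-01,
         7.87049650e+01],
       [ 0.00000000e+00,  0.00000000e+00,  0.00000000e+00,
         1.00000000e+00]])}
```

View pics/top1.png

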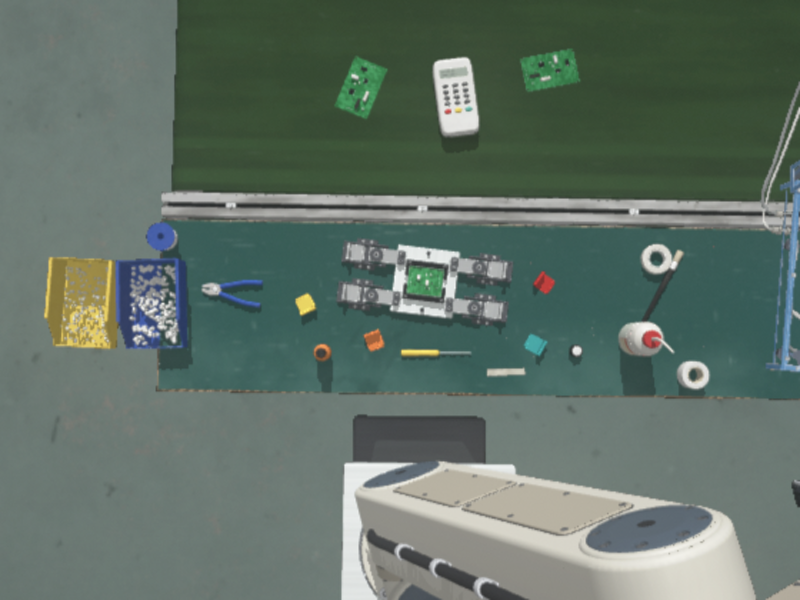

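View pics/scene1.png

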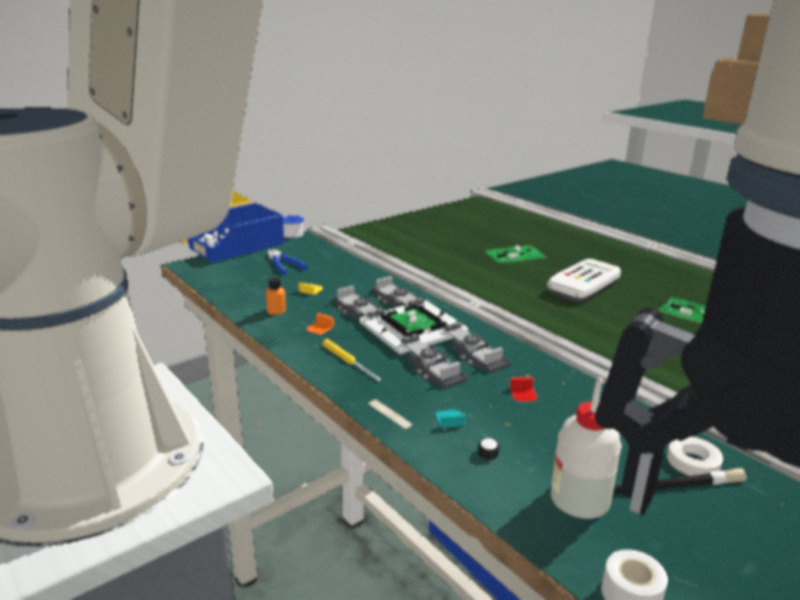

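The top view shows the jig at about (427,282), with feet to the left and right and the shim tabs at the outer ends. The yellow, orange, red and turquoise shim look-alikes lie loose and I'll leave them alone. Next is an enlarged crop.

```bash
cat > h.py <<'E'
import numpy as np,cv2
from rig import r
def cam(name,pose=None):
    c=r.calibration(name)
    K=np.array([[c["fx"],0,c["cx"]],[0,c["fy"],c["cy"]],[0,0,1.]])
    if name!="wrist": return K,np.array(c["R"]),np.array(c["t"])
    from scipy.spatial.transform import Rotation as Ro
    T=np.eye(4);T[:3,:3]=Ro.from_euler("xyz",pose["tcp_rot"]).as_matrix();T[:3,3]=pose["eef_pos"]
    W=np.linalg.inv(T@np.array(c["mount"]));return K,W[:3,:3],W[:3,3]
def proj(C,X):
    K,R,t=C;p=(K@(R@np.atleast_2d(X).T+t[:,None])).T;return p[:,:2]/p[:,2:]
def back(C,uv,z):
    K,R,t=C;d=R.T@np.linalg.inv(K)@np.array([uv[0],uv[1],1.]);o=-R.T@t;return o+d*(z-o[2])/d[2]
E
python3 - <<'E'
from h import *
f=r.grab_frame("top")
x0,y0,w,h=230,155,133,80
cv2.imwrite("pics/c1.png",cv2.resize(f[y0:y0+h,x0:x0+w,::-1],None,fx=6,fy=6,interpolation=cv2.INTER_CUBIC))
print(back(cam("top"),(427*.7,282*.7),25))
E
```

```text
[487.8736834    9.30243317  25.        ]
```

View pics/c1.png

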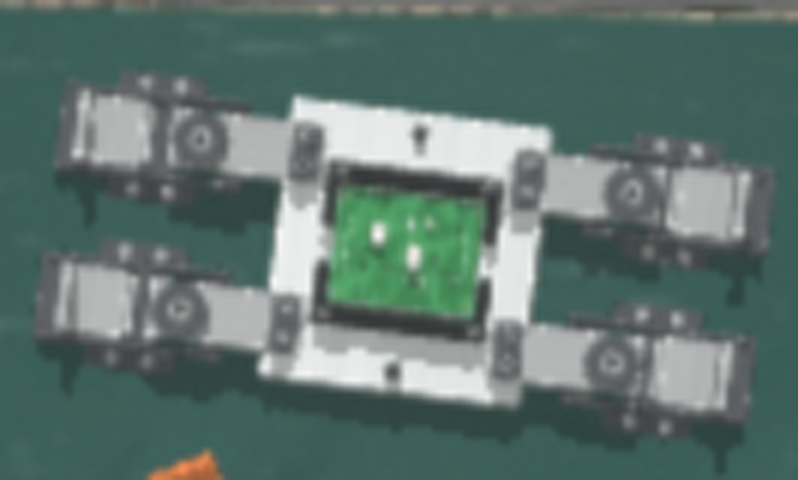

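The enlarged crop shows the cap centres at FL (201,139), NL (181,308), FR (631,192) and NR (612,361). Tabs are the dark bars at the outer ends, and the shims show as light plates between tab and leaf.

```bash
cat >> h.py <<'E'
L=np.array([[38,96],[-38,96],[38,-96],[-38,-96.]])  # FL NL FR NR
def fit(W):
    a,b=L-L.mean(0),W-W.mean(0);th=np.arctan2((a[:,0]*b[:,1]-a[:,1]*b[:,0]).sum(),(a*b).sum())
    Rm=np.array([[np.cos(th),-np.sin(th)],[np.sin(th),np.cos(th)]]);return W.mean(0),th,L@Rm.T+W.mean(0)
E
python3 - <<'E'
from h import *
C=cam("top")
W=np.array([back(C,((u+.5)/6-.5+230,(v+.5)/6-.5+155),21.7)[:2] for u,v in[(201,139),(181,308),(631,192),(612,361)]])
o,th,F=fit(W);print("jig",o,th,"\n",F.round(1),"\nresid",(W-F).round(1))
b=back(C,(636*.7,345*.7),0);S=cam("scene")
for z in(0,100,150,200,250):print(z,proj(S,[b[0],b[1],z])/.7,b)
E
```

```text
jig [491.14242747  13.42367965] -0.10625387949171701 
 [[539.1 104.9]
 [463.5 112.9]
 [518.7 -86.1]
 [443.2 -78. ]] 
resid [[-0.4 -0.2]
 [ 0.4 -0.7]
 [-0.4  0.7]
 [ 0.4  0.3]]
0 [[574.62678922 506.50414452]] [ 377.34689288 -385.51732202    0.        ]
100 [[587.7391059  426.71199711]] [ 377.34689288 -385.51732202    0.        ]
150 [[594.96512032 382.73966013]] [ 377.34689288 -385.51732202    0.        ]
200 [[602.70068648 335.66655702]] [ 377.34689288 -385.51732202    0.        ]
250 [[611.0016717  285.15271931]] [ 377.34689288 -385.51732202    0.        ]
```

Request:
servo_tool(
  motion=[
    [-1, -0.425, 0, 0.41, 0, -6.74, 0],
    [-1, -0.425, 0, 0.41, 0, -6.74, 0],
    [-1, -0.425, 0, 0.41, 0, -6.74, 0],
    [-1, -0.425, 0, 0.41, 0, -6.74, 0],
    [-1, -0.425, 0, 0.41, 0, -6.74, 0],
    [-1, -0.425, 0, 0.41, 0, -6.74, 0],
    [-1, -0.425, 0, 0.41, 0, -6.74, 0],
    [-1, -0.425, 0.081, 0.41, 0, -6.74, 0],
    [-1, -0.425, 0.081, 0.41, 0, -6.74, 0],
    [-1, -0.425, 0.081, 0.41, 0, -6.74, 0],
    [-1, -0.425, 0.081, 0.41, 0, -6.74, 0],
    [-1, -0.425, 0.081, 0.41, 0, -6.74, 0],
  ],
  grip_force=20,
)

```text
clock: 1.65
eef_pos: [449.8, -75.1, 150.4]
tcp_rot: [-1.571, 0.0, -0.105]
contact_force: [0.7, 0.9, -0.1]
opening: 0.002
```

Run:
```python
from h import *
s=r.sense();print({k:np.round(s[k],3) for k in("clock","eef_pos","tcp_rot","contact_force","opening","qpos")})
f=r.grab_frame("wrist");cv2.imwrite("pics/w1.png",cv2.resize(f[:,:,::-1],(800,600),interpolation=cv2.INTER_CUBIC))
C=cam("wrist",s);F=[[539.1,104.9,21.7],[463.5,112.9,21.7],[518.7,-86.1,21.7],[443.2,-78,21.7]]
print(proj(C,F)/.7)
```

```text
{'clock': np.float64(1.65), 'eef_pos': array([449.789, -75.141, 150.371]), 'tcp_rot': array([-1.571,  0.   , -0.105]), 'contact_force': array([ 0.704,  0.888, -0.138]), 'opening': np.float64(0.002), 'qpos': array([-0.169,  0.196,  2.06 , -0.   ,  0.886, -0.064])}
[[527.82286776 -60.52772448]
 [381.35106093 -60.36755001]
 [499.33951188 293.54755639]
 [383.70797558 293.46275453]]
```

View pics/w1.png

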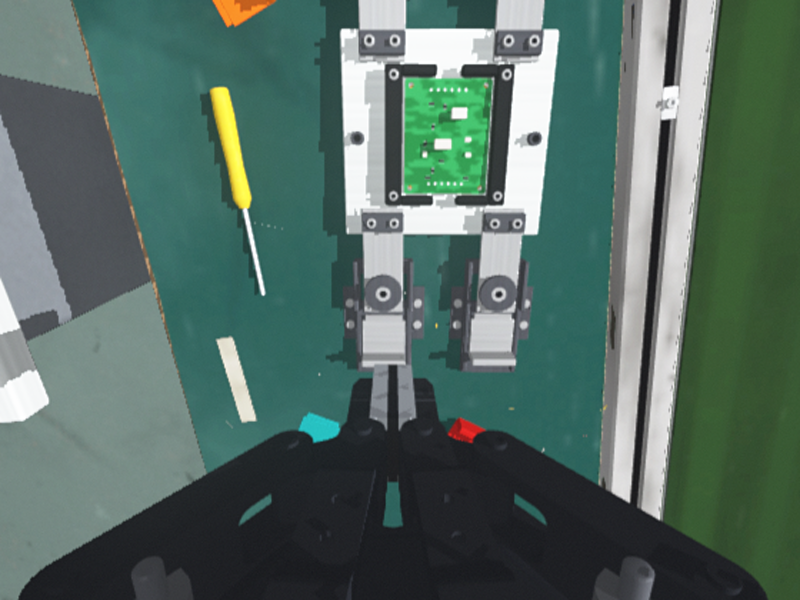

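The wrist view shows the two right caps at (383,294) and (498,294). That is within about 1.5 px of the projected positions, so the jig pose is confirmed. Pressing near right first.

Request:
servo_tool(
  motion=[
    [-1, -0.0063, 0.06, -0.0036, 0, 0, 0],
    [-1, -0.0063, 0.122, -0.0036, 0, 0, 0],
    [-1, -0.0063, 0.124, -0.0036, 0, 0, 0],
    [-1, -0.0063, 0.127, -0.0036, 0, 0, 0],
    [-1, -0.0063, 0.1285, -0.0036, 0, 0, 0],
    [-1, -0.0063, 0.13, -0.0036, 0, 0, 0],
    [-1, -0.0063, 0.13, -0.0036, 0, 0, 0],
  ],
)

```text
clock: 2.58
eef_pos: [444.2, -78.0, 21.3]
tcp_rot: [-1.571, -0.002, -0.105]
contact_force: [0.4, -0.1, 1.0]
opening: 0.002
```

Request:
servo_tool(
  motion=[
    [-1, 0, 0.0015, 0, 0, 0, 0],
    [-1, 0, 0.003, 0, 0, 0, 0],
    [-1, 0, 0.003, 0, 0, 0, 0],
  ],
)

```text
clock: 2.95
eef_pos: [444.2, -78.2, 18.0]
tcp_rot: [-1.571, -0.002, -0.105]
contact_force: [-1.1, -3.3, 14.9]
opening: 0.002
```

Request:
servo_tool(
  motion=[
    [-1, 0, -0.001, 0, 0, 0, 0],
    [-1, 0, -0.001, 0, 0, 0, 0],
  ],
)

```text
clock: 3.2
eef_pos: [444.1, -78.2, 18.6]
tcp_rot: [-1.571, -0.001, -0.105]
contact_force: [0.8, -3.8, 5.6]
opening: 0.001
```

Request:
servo_tool(
  motion=[
    [-1, 0, -0.002, 0, 0, 0, 0],
    [-1, 0, -0.002, 0, 0, 0, 0],
  ],
)

```text
clock: 3.45
eef_pos: [443.5, -77.8, 20.4]
tcp_rot: [-1.571, -0.0, -0.106]
contact_force: [1.7, -1.3, 2.7]
opening: 0.001
```

Near right sank about 3.5 mm on a soft spring (2.7 N, then 5.6 N), met a stop at 15 N and came back up. It is the foot that gives. Next I'll lift, move outside its tab and lower.

Request:
servo_tool(
  motion=[
    [-1, 0, -0.02, 0, 0, 0, 0],
    [-1, 0, -0.02, -0.04, 0, 0, 0],
    [-1, 0, -0.02, -0.079, 0, 0, 0],
    [-1, 0, -0.02, -0.079, 0, 0, 0],
    [-1, 0, -0.005, -0.079, 0, 0, 0],
    [-1, 0, 0.0064, -0.079, 0, 0, 0],
    [-1, 0, 0.0064, -0.079, 0, 0, 0],
  ],
)

```text
clock: 4.32
eef_pos: [433.9, -155.3, 12.4]
tcp_rot: [-1.57, 0.003, -0.105]
contact_force: [0.0, -0.1, 0.9]
opening: -0.004
```

Run:
```python
from h import *
s=r.sense();print(s["contact_force"])
f=r.grab_frame("wrist");cv2.imwrite("pics/w2.png",cv2.resize(f[100:380,130:430,::-1],None,fx=2.1,fy=2.1,interpolation=cv2.INTER_CUBIC))
```

```text
[ 0.00563172 -0.13174985  0.86332927]
```

View pics/w2.png

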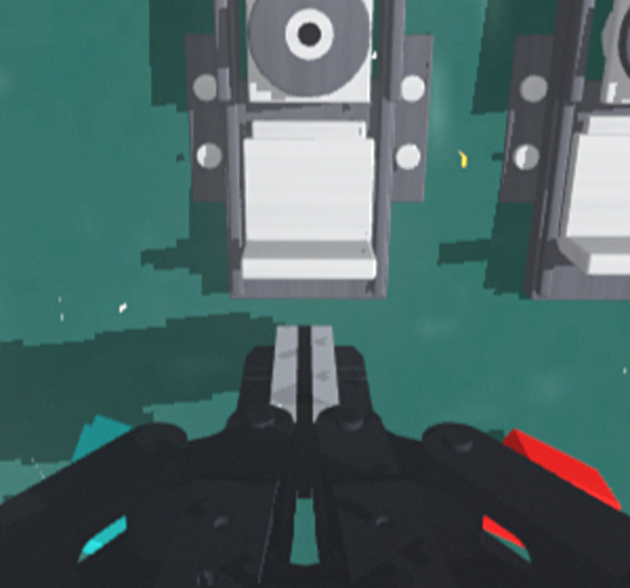

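The shut fingertips (305,330) stand outside the near-right tab (309,262) and in line with it. The gap foot's leaf end shows at row 100.

Request:
servo_tool(
  motion=[
    [-1, 0, -0.002, 0.005, 0, 0, 0],
    [-1, 0, -0.002, 0.01, 0, 0, 0],
    [-1, 0, -0.002, 0.015, 0, 0, 0],
    [-1, 0, -0.002, 0.02, 0, 0, 0],
    [-1, 0, -0.002, 0.025, 0, 0, 0],
    [-1, 0, -0.002, 0.03, 0, 0, 0],
    [-1, 0, -0.002, 0.035, 0, 0, 0],
    [-1, 0, -0.002, 0.04, 0, 0, 0],
    [-1, 0, -0.002, 0.043, 0, 0, 0],
    [-1, 0, -0.002, 0.043, 0, 0, 0],
  ],
)

```text
clock: 5.62
eef_pos: [439.5, -113.4, 15.8]
tcp_rot: [-1.571, 0.0, -0.105]
contact_force: [0.3, 0.2, 0.5]
opening: -0.002
```

Run:
```python
from h import *
s=r.sense();print(s["contact_force"])
f=r.grab_frame("wrist");cv2.imwrite("pics/w3.png",cv2.resize(f[160:340,180:400,::-1],None,fx=3,fy=3,interpolation=cv2.INTER_CUBIC))
```

```text
[0.30769522 0.21673006 0.48322133]
```

View pics/w3.png

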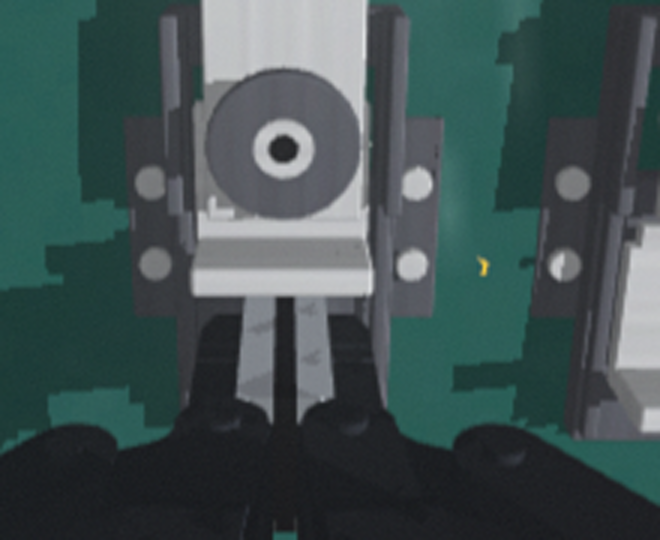

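The shim is sliding under the leaf, and a light strip of about 3–5 mm remains between tab and leaf end. Pushing on until the force rises.

Request:
servo_tool(
  motion=[
    [-1, 0, 0, 0.002, 0, 0, 0],
    [-1, 0, 0, 0.004, 0, 0, 0],
    [-1, 0, 0, 0.006, 0, 0, 0],
    [-1, 0, 0, 0.007, 0, 0, 0],
    [-1, 0, 0, 0.007, 0, 0, 0],
  ],
)

```text
clock: 6.3
eef_pos: [440.3, -107.3, 15.9]
tcp_rot: [-1.572, -0.0, -0.105]
contact_force: [-2.0, -7.5, 0.7]
opening: 0.002
```

Request:
servo_tool(
  motion=[
    [-1, 0, 0, 0.001, 0, 0, 0],
    [-1, 0, 0, 0.0015, 0, 0, 0],
    [-1, 0, 0, 0.0015, 0, 0, 0],
  ],
)

```text
clock: 6.68
eef_pos: [440.4, -106.9, 16.1]
tcp_rot: [-1.573, -0.0, -0.104]
contact_force: [-3.9, -19.2, 1.8]
opening: -0.0
```

Force rose to 19 N with almost no travel, so it is seated. Backing off and looking.

Request:
servo_tool(
  motion=[
    [-1, 0, 0, -0.004, 0, 0, 0],
    [-1, 0, 0, -0.014, 0, 0, 0],
    [-1, 0, -0.02, -0.014, 0, 0, 0],
    [-1, 0, -0.03, -0.014, 0, 0, 0],
    [-1, 0, -0.03, -0.014, 0, 0, 0],
  ],
)

```text
clock: 7.3
eef_pos: [439.5, -119.4, 46.5]
tcp_rot: [-1.571, -0.002, -0.106]
contact_force: [-0.5, -0.8, -0.2]
opening: -0.001
```

Run:
```python
from h import *
f=r.grab_frame("wrist");cv2.imwrite("pics/w4.png",cv2.resize(f[130:330,170:400,::-1],None,fx=3,fy=3,interpolation=cv2.INTER_CUBIC))
```

```text
(no output)
```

View pics/w4.png

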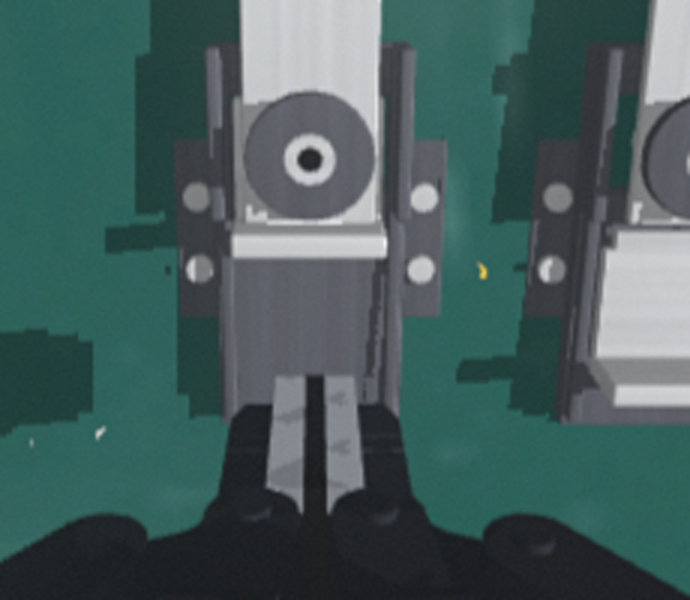

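The tab (310,240) now lies against the leaf's end with no strip left between them. Pressing the cap to prove it.

Request:
servo_tool(
  motion=[
    [-1, 0, 0, 0.043, 0, 0, 0],
    [-1, 0, 0, 0.043, 0, 0, 0],
    [-1, 0, 0.018, 0.043, 0, 0, 0],
    [-1, 0, 0.022, 0.043, 0, 0, 0],
    [-1, 0, 0.0245, 0.043, 0, 0, 0],
    [-1, 0, 0.026, 0.043, 0, 0, 0],
    [-1, 0, 0.026, 0.043, 0, 0, 0],
  ],
)

```text
clock: 8.22
eef_pos: [443.2, -76.7, 21.0]
tcp_rot: [-1.571, 0.001, -0.106]
contact_force: [-6.4, -0.7, 18.7]
opening: -0.001
```

Request:
servo_tool(
  motion=[
    [-1, 0, 0.001, 0, 0, 0, 0],
    [-1, 0, 0.001, 0, 0, 0, 0],
    [-1, 0, 0.001, 0, 0, 0, 0],
  ],
)

```text
clock: 8.6
eef_pos: [443.2, -76.7, 20.7]
tcp_rot: [-1.571, 0.0, -0.106]
contact_force: [-8.9, -0.6, 34.5]
opening: 0.001
```

The foot is firm: 34 N at z = 20.7, against 5.6 N at 18.6 before. Retracting and checking.

Request:
servo_tool(
  motion=[
    [-1, 0, -0.005, 0, 0, 0, 0],
    [-1, 0, -0.04, 0, 0, 0, 0],
    [-1, 0, -0.1, 0, 0, 0, 0],
    [-1, 0, -0.15, -0.02, 0, 0, 0],
    [-1, 0, -0.15, -0.04, 0, 0, 0],
    [-1, 0, -0.15, -0.04, 0, 0, 0],
  ],
)

```text
clock: 9.35
eef_pos: [439.5, -117.2, 169.7]
tcp_rot: [-1.571, -0.002, -0.107]
contact_force: [-0.2, -0.5, -0.6]
opening: -0.001
```

Run:
```python
from h import *
f=r.grab_frame("wrist");cv2.imwrite("pics/w5.png",cv2.resize(f[:,:,::-1],(800,600),interpolation=cv2.INTER_CUBIC))
```

```text
(no output)
```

View pics/w5.png

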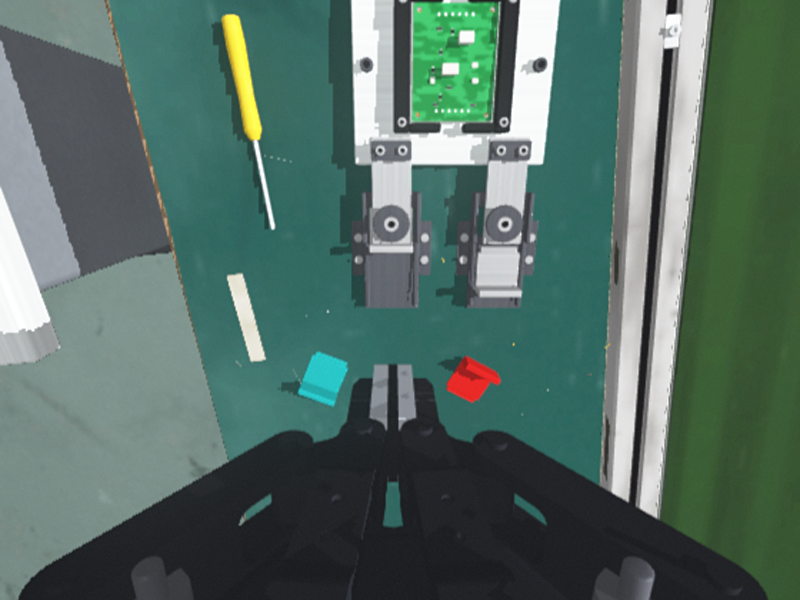

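The near-right shim is home, with its tab at (391,248) against the leaf. The far-right shim at (498,265) and the look-alikes in view are undisturbed, and the robot is clear of everything.

```bash
python3 -c "
from rig import r
print(r.sign_off())"
```

```text
the job is handed in; nothing more can be done
None
```

The near-right foot was the unsupported one; its shim is now home under it, the foot is firm, and the job is handed in at about 9.4 s.

- **Finding it:** I pressed near right first. It sank about 3.5 mm on a soft spring (5.6 N at tip height 18.6 mm), met a stop at 15 N and came back up. I did not press the other three feet.
- **Pushing the shim:** I pushed the near-right shim in by its tab with the shut fingers. At the end the force rose to 19 N with almost no travel, and the picture showed the tab flat against the leaf.
- **Proof press:** The cap held 34 N at tip height 20.7 mm.
- **Last look:** In the last wrist picture the shim was still home, with the far-right shim and the red and turquoise look-alikes where they had been. That picture did not show the two left shims or the flux bottle, cutter and spare knob, but the arm went nowhere near them.

No check failed or disagreed.

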